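Read a motion-powered vent sensor while the leaf swings

ROBOT

A 7-joint arm with a two-finger parallel gripper is mounted at the origin on the work surface. World frame = base frame: x ahead of the robot, y to its left, z up, the work surface at z = 0. Lengths are in m, angles in rad, forces in N, time in s.
With the tool pointing down it reaches from about 0.4 to 0.9 m from the base axis. Payload 5.5 kg.
Tool frame: the origin (TCP) lies midway between the tips of the shut fingers; the grasp point (between the pads) lies 19 mm behind it; z points along the fingers, y is the line along which they close (so a half turn about z gives the same grasp; the last joint's range is limited). The gripper opens to 85 mm and grips with 20 to 120 N. Pads are 22 mm wide; open, the fingers measure 114 mm over their backs; the gripper's body (76 mm by 85 mm) begins 54 mm behind the grasp point. The pads swing forward as they close: fully open they stand 13 mm farther back than shut.
Start: joints at [-0.87, 0.501, -0.427, 1.55, 0.221, 1.138, -0.21], TCP at [0.276, 0.589, 0.231] pointing down, gripper open.
Joint ranges: [-2.88, 2.88], [-0.31, 2.03], [-1.54, 1.56], [0.2, 2.42], [-1.41, 4.55], [0.19, 2.02], [-2.57, 2.57]. Speed limits (rad/s): [2.57, 2.57, 3.14, 3.14, 3.14, 3.14, 3.14].

INTERFACE

Orientations are given as a unit quaternion [w, x, y, z].
In Python, from workcell import manip gives the robot as it stands. The module is installed in compiled form; this text tells all that it offers.
- The arm moves only by the shell command python3 -m inch 'ROWS'. ROWS is JSON, a list of rows, each a list of 7 numbers: the shift along the tool's x, y, z as a fraction of full scale, then the turn, a rotation vector about the tool's x, y, z as a fraction of full scale, then the opening, from 0 (shut) to 1 (fully open). In form: [[x, y, z, rx, ry, rz, jaw], ...]. A call has 1 to 8 rows; each row shifts and turns the commanded pose from where the row before left it, along the tool's axes as they then stand; what a row does not reach is not made up. Full scale, the value 1, is 10 cm for a shift and pi rad for a turn. A row lasts 1/8 s, in which the tool goes at most 62.5 mm and 10.7 degrees, less where a joint would pass 70% of its speed; a pose out of reach is approached as far as the arm can. A call with a number of a shift or a turn outside -1 to 1 is refused whole. A call with a gripper value outside its range is refused whole. The fingers move at their own pace and stop on an object; the grip force is fixed at half the most. Time passes only in rows, so rows that do not move let the fingers close. It gives the time, the measured TCP pose, the force, the opening and the grip force at its end, in the units of the state.
- manip.get_obs(): the state, without advancing time (a new reading comes with each control period).
- manip.read_camera(name): name is "scene" or "side" or "wrist"; returns the picture (480x640x3 uint8, red, green, blue); there is no depth.
- manip.get_calibration(name): a dict with "mtx" (3x3 intrinsics, pixels), "R" (3x3) and "t" (3): a world point X has camera coordinates R X + t. Camera axes: x right, y down, z forward; pixel columns grow to the right and rows downward; lengths in m; the calibration is good to about 2 mm. A picture is of the moment at which its call begins: read the wrist's pose just before it. get_calibration takes no time and is no camera call; for the wrist camera it gives the pose at the moment of the call.
- manip.sign_off(): hands the job in; it is judged then, once.
The state is a dict: "time_s": time; "qpos": joint angles; "joint_vel": joint speeds; "joint_efforts": joint torques, N m; "position": TCP position; "eef_rot": TCP orientation; "ft_force": force on the tool from outside, world axes, zero at the start; "moment": the same for the moment, N m; "width": finger opening in m; "finger_force": force on a finger pad.
Only numpy, scipy, OpenCV 4.12 (cv2) and the standard library are available. Lean on these libraries where they do the work, as an engineer would, in place of code of your own. Each camera call takes 0.05 s, during which the arm holds its last target. There are 200 camera calls.

TASK

The sensor on top of the vent leaf only transmits while it is moving: take the reader out of its tray, nudge the leaf well out to one side (20 to 40 degrees, never into its rubber stops) and let it go so that it swings freely. Then carry the reader upright along with the swinging sensor, the middle of its underside staying over the round sensor cap with a gap of 5 to 50 mm and touching nothing, for six seconds without a break, while the leaf still swings at least 10 degrees to either side. Finally stand the reader upright in its tray again and let go (the leaf may go on swinging); leave the other things on the bench where they are.

Things in the scene. Friction and masses are not known exactly. Their poses are not given: they have to be found in the camera images.
- test_stand: Grey vent test stand, fixed. Origin at bench level on the leaf's vertical pivot axis; z up; its -x axis points along the leaf at rest, from pivot to free end. Base panel 14 mm thick, 240 mm wide, from x -60 to +160 mm; the pivot's steel bracket is 150 mm high; behind (x 144 to 160 mm) stands a 170 mm high panel with a chrome toggle switch.
- vent_leaf (a joint): Angle of the vent leaf (rad), 0 at rest, positive anticlockwise seen from above. Low friction and a light centring spring. Nominal: 0.8 kg (varies by 30 %), inertia about the pivot 0.0131 kg m2, spring 0.030 N m/rad, so its own period is about 4.2 s; a swing loses about 30 % in 6 s. Rubber stops at +-0.95; stay within +-0.85. It swings back once the pusher is lifted clear.
- leaf_end (a point): Free end of the vent leaf, at its upper edge: 210 mm from the pivot axis, 120 mm above the bench. The leaf is an upright glazed aluminium frame, 16 mm thick, from the pivot to here, its lower edge 30 mm above the bench. It takes under 0.3 N to push.
- sensor (a point): Centre of the top face of the white round sensor cap on the leaf's upper edge near its free end: 50 mm diameter, 18 mm high, this point 185 mm from the pivot axis and 138 mm above the bench. It moves with the leaf; x and y axes turn with the leaf, z up.
- reader: Upright grey plastic cylinder 42 mm in diameter and 140 mm high with a black band near its lower end, 0.25 kg, loose, standing in the tray. Origin at the centre of its underside (the reading face), z along its axis, up when upright. Grip it across the cylinder about 112 mm above the underside. Its lower part may be used to push the leaf's side.
- tray: Black charging tray for the reader, fixed, 90 mm square outside, 80 mm inside, rim 20 mm above the bench, floor 5 mm thick. Origin at the centre of its underside, z up.
- screw_box: Grey fixed compartment box, 100 mm square, 45 mm high; origin at the centre of its underside. Not needed. It and the tray stand on different sides of the stand, left and right at random.
- restrictor: White plastic window restrictor lying flat, 110 x 26 mm, 30 mm high; origin under its centre. Leave alone.
- sash_weight: Copper sash weight, upright cylinder 48 mm in diameter, 125 mm high; origin under its centre. Leave alone.
- hammer: Glazing hammer, iron head and hickory handle, 270 mm long, lying; leave alone.
- spacer_a: Blue L-shaped spacer joint, legs 75 mm, 12 mm high, lying flat, origin at the underside of the corner. Leave alone.
- spacer_b: Second blue spacer joint, the same as the first. Leave alone.
- sealant_jar: Closed jar, 70 mm in diameter, 100 mm high; origin under its centre. Leave alone.
There are look-alikes about, which are no part of the job. Of the things that look like the reader, the smallest one is meant.

How it is judged:
By the outcome, as a careful person would: the job done as asked, in the order asked, and still so for the second after the job is handed in, with the robot touching nothing.
It also fails if it takes over 66 s, if anything falls off the work surface, if the arm or the gripper's body presses on something with over 40 N, if the wrist force passes 120 N, or if a joint passes its speed limit or range.

## Working session

There is one attempt and no reset: what is moved stays moved. The work goes in short steps, Python scripts to look and compute and a shell command to move; the robot and the scene stay as the last step left them, time stands still between calls to the robot, and variables do not carry over. Pictures are saved under pics/ and viewed, at most 10 in all, crops included, and the job is handed in when it is done.

```bash
mkdir -p pics; python3 - <<'E'
from workcell import manip
import cv2,numpy as np
o=manip.get_obs();print({k:np.round(o[k],3).tolist() for k in('time_s','position','eef_rot','width')})
for n in('scene','side'):
    cv2.imwrite(f'pics/{n}0.png',manip.read_camera(n)[:,:,::-1])
    c=manip.get_calibration(n);print(n,{k:np.round(c[k],3).tolist() for k in c}, np.round(-np.array(c['R']).T@c['t'],3))
E
```

```text
{'time_s': 0.0, 'position': [0.275, 0.588, 0.23], 'eef_rot': [-0.0, 0.217, 0.976, -0.001], 'width': 0.085}
scene {'mtx': [[605.122, 0.0, 305.321], [0.0, 605.122, 233.864], [0.0, 0.0, 1.0]], 'R': [[0.755, 0.656, 0.008], [0.536, -0.61, -0.583], [-0.377, 0.445, -0.813]], 't': [-0.413, -0.241, 2.343]} [ 1.324 -0.917  1.767]
side {'mtx': [[535.798, 0.0, 309.901], [0.0, 535.798, 236.335], [0.0, 0.0, 1.0]], 'R': [[-0.987, -0.158, 0.001], [-0.107, 0.663, -0.741], [0.117, -0.731, -0.672]], 't': [0.515, 0.131, 1.556]} [0.341 1.132 1.142]
```

View pics/scene0.png

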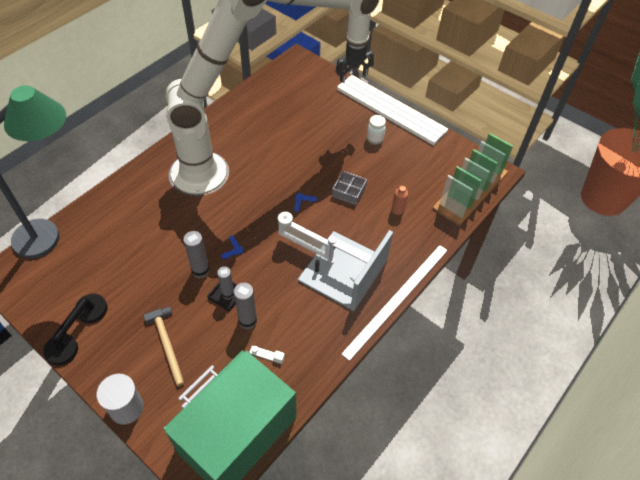

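View pics/side0.png

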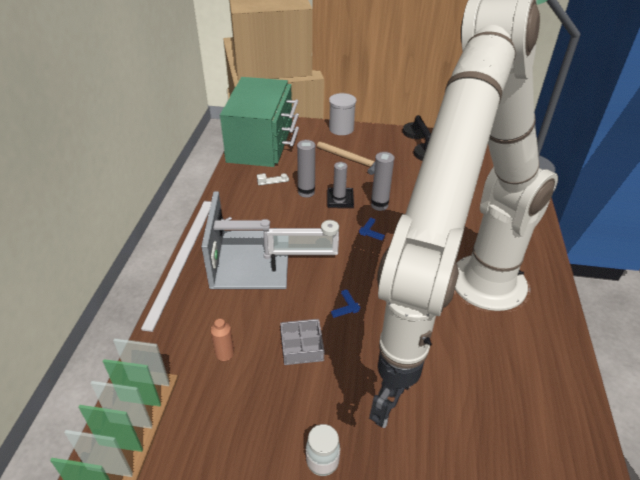

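The scene shows three reader-like cylinders: scene (197,255), (226,285) and (245,305), or side (382,180), (340,185) and (306,168). The middle one is the smallest and stands in the black tray, so it fits. The sensor cap is at scene (285,219) and side (330,228). I'll confirm in an enlarged crop.

```bash
python3 - <<'E'
import cv2,numpy as np
a=cv2.imread('pics/scene0.png')[200:350,170:400]; b=cv2.imread('pics/side0.png')[130:300,200:400]
a=cv2.resize(a,None,fx=3.4,fy=3.4,interpolation=cv2.INTER_CUBIC)[:510,:782]
cv2.imwrite('pics/c1.png',a)
cv2.imwrite('pics/c2.png',cv2.resize(b,None,fx=3.5,fy=3.5,interpolation=cv2.INTER_CUBIC))
E
```

```text
(no output)
```

View pics/c1.png

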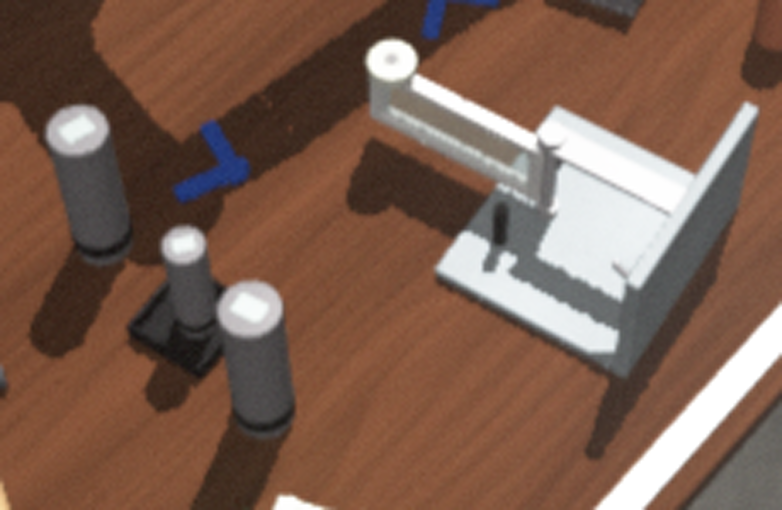

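View pics/c2.png

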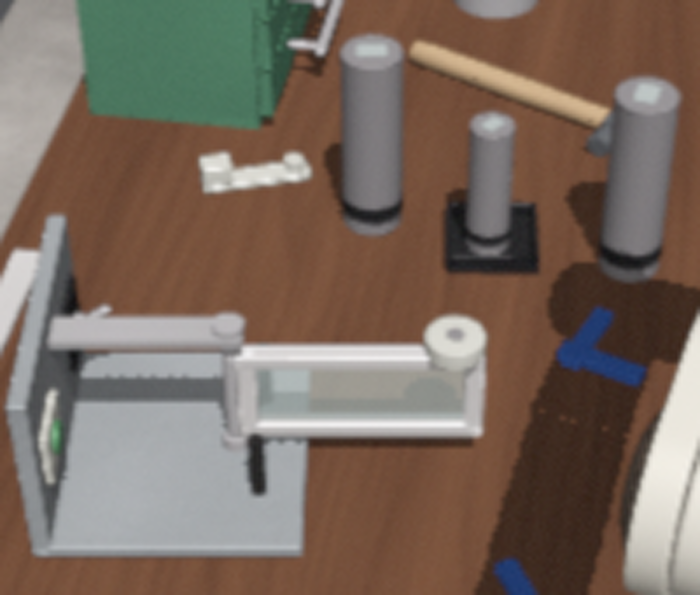

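The crop confirms it: the middle cylinder, top at scene crop (184,242), stands in the black tray and is clearly smaller than the two at (78,130) and (250,308). Next I'll triangulate.

```bash
cat > h.py <<'E'
import numpy as np
from workcell import manip
C={n:manip.get_calibration(n) for n in('scene','side')}
def ray(n,p,c=None):
    c=c or C[n];R=np.array(c['R']);d=R.T@np.linalg.solve(c['mtx'],[*p,1.]);return -R.T@np.array(c['t']),d
def plane(n,p,z,c=None):
    o,d=ray(n,p,c);return o+d*(z-o[2])/d[2]
def tri(pa,pb):
    (o1,d1),(o2,d2)=ray('scene',pa),ray('side',pb)
    s=np.linalg.lstsq(np.c_[d1,-d2],o2-o1,rcond=None)[0];a=o1+d1*s[0];b=o2+d2*s[1];return (a+b)/2,np.linalg.norm(a-b)
E
python3 - <<'E'
from h import *
np.set_printoptions(precision=4,suppress=True)
A=lambda x,y:(170+(x-1.2)/3.4,200+(y-1.2)/3.4);B=lambda x,y:(200+(x-1.2)/3.5,130+(y-1.2)/3.5)
for k,a,b,z in[('reader',(184,242),(493,124),.145),('sensor',(391,60),(456,337),.138),('pivot',(549,133),(229,325),.15),('bigL',(78,130),(646,95),.2),('bigR',(250,308),(372,52),.2),('tray nearcorner',(202,377),(449,270),.0)]:
    print(k,tri(A(*a),B(*b)),plane('scene',A(*a),z),plane('side',B(*b),z))
for p in[(446,205),(536,206),(539,266),(449,266)]:print('rim',plane('side',B(*p),.02 if p[1]<250 else .02))
for p in[(303,553),(41,553),(484,435)]:print('base',plane('side',B(*p),.0))
E
```

```text
reader (array([ 0.4715, -0.3081,  0.1443]), np.float64(0.0015817492358172992)) [ 0.4727 -0.3083  0.145 ] [ 0.4707 -0.3078  0.145 ]
sensor (array([ 0.4675, -0.0176,  0.1331]), np.float64(0.0018247421448805907)) [ 0.4711 -0.0202  0.138 ] [ 0.4661 -0.0126  0.138 ]
pivot (array([0.6491, 0.0107, 0.1457]), np.float64(0.0006667639647145059)) [0.6506 0.0081 0.15  ] [0.6481 0.0157 0.15  ]
bigL (array([ 0.3344, -0.3048,  0.1931]), np.float64(0.001477837045130975)) [ 0.3396 -0.3074  0.2   ] [ 0.3339 -0.2951  0.2   ]
bigR (array([ 0.5896, -0.3363,  0.1927]), np.float64(0.0015170352042383234)) [ 0.5938 -0.3388  0.2   ] [ 0.5871 -0.3255  0.2   ]
tray nearcorner (array([ 0.504 , -0.3328, -0.0502]), np.float64(0.0139762742903905)) [ 0.5197 -0.3507  0.    ] [ 0.5028 -0.2664  0.    ]
rim [ 0.5165 -0.3423  0.02  ]
rim [ 0.4286 -0.3549  0.02  ]
rim [ 0.4164 -0.2615  0.02  ]
rim [ 0.5008 -0.2479  0.02  ]
base [0.5718 0.1169 0.    ]
base [0.7837 0.1511 0.    ]
base [ 0.442  -0.0447  0.    ]
```

```bash
cat >> h.py <<'E'
import cv2
from scipy.spatial.transform import Rotation as Rn
PIV=np.array([.650,.010]);YAW=.153
def Rt():
    q=manip.get_obs()['eef_rot'];return Rn.from_quat([*q[1:],q[0]]).as_matrix()
def to(*pts,step=.05):
    p=np.array(manip.get_obs()['position']);R=Rt()
    for t in pts:
        d=R.T@(np.array(t)-p)/.1;n=int(np.ceil(np.linalg.norm(d)*.1/step));print('n',n,'per row',np.round(d/n,3));p=np.array(t)
BIAS={'side':0.,'scene':0.}
def angle(n,im=None,save=None):
    """leaf angle from cap: white pixels cast on the cap plane in an annulus about the pivot"""
    im=manip.read_camera(n) if im is None else im
    hsv=cv2.cvtColor(im,cv2.COLOR_RGB2HSV)
    v,u=np.nonzero((hsv[...,1]<45)&(hsv[...,2]>165))
    c=C[n];R=np.array(c['R']);o=-R.T@np.array(c['t'])
    D=np.c_[u,v,np.ones(len(u))]@np.linalg.inv(c['mtx']).T@R
    P=(o+D*((.138-o[2])/D[:,2])[:,None])[:,:2]-PIV
    r=np.hypot(*P.T);a=(np.arctan2(P[:,1],P[:,0])-YAW-np.pi+np.pi)%(2*np.pi)-np.pi
    k=(r>.165)&(r<.212)&(abs(a)<1.0)
    m=np.zeros(im.shape[:2],np.uint8);m[v[k],u[k]]=255
    N,L,S,_=cv2.connectedComponentsWithStats(m)
    if N<2:return np.nan,0
    j=1+np.argmax(S[1:,4]);sel=L[v,u]==j
    return np.median(a[sel&k])-BIAS[n],int(S[j,4])
E
python3 - <<'E'
from h import *
for n in('scene','side'):print(n,angle(n,cv2.imread(f'pics/{n}0.png')[:,:,::-1].copy()))
to((.48,.2,.30),(.4715,-.308,.30),(.4715,-.308,.098),step=.055)
E
```

```text
scene (np.float64(0.014581008001630202), 128)
side (np.float64(-0.09239096895785437), 231)
n 9 per row [-0.389 -0.294 -0.077]
n 10 per row [-0.208 -0.464  0.001]
n 4 per row [-0.     0.001  0.505]
```

```bash
python3 -m inch '[[-0.44,-0.33,-0.1,0,0,0,1],[-0.44,-0.33,-0.1,0,0,0,1],[-0.44,-0.33,-0.1,0,0,0,1],[-0.44,-0.33,-0.1,0,0,0,1],[-0.44,-0.33,-0.1,0,0,0,1],[-0.44,-0.33,-0.1,0,0,0,1],[-0.44,-0.33,-0.1,0,0,0,1],[-0.44,-0.33,-0.1,0,0,0,1]]'
python3 - <<'E'
from h import *
o=manip.get_obs();print(o['position'],o['eef_rot'],o['joint_vel'])
to((.4715,-.308,.30),(.4715,-.308,.098),step=.055)
E
```

```text
time_s: 1.1
position: [0.4828, 0.1986, 0.3114]
eef_rot: [-0.0, 0.217, 0.976, -0.0]
ft_force: [0.1, -0.1, -0.4]
width: 0.0858
finger_force: 0.0
[0.48279991 0.19856634 0.31141972] [-1.37666803e-04  2.17153524e-01  9.76137451e-01 -7.46035529e-05] [ 0.56998061 -0.03684152  0.3131478  -0.15361242 -0.07336355  0.17074388
  0.90869851]
n 10 per row [-0.205 -0.464  0.011]
n 4 per row [-0.     0.     0.505]
```

```bash
python3 -m inch '[[-0.25,-0.55,0,0,0,0,1],[-0.25,-0.55,0,0,0,0,1],[-0.25,-0.55,0,0,0,0,1],[-0.25,-0.55,0,0,0,0,1],[-0.25,-0.55,0,0,0,0,1],[-0.25,-0.55,0,0,0,0,1],[-0.25,-0.55,0,0,0,0,1],[0,0,0,0,0,0,1]]'
python3 - <<'E'
from h import *
to((.4715,-.308,.20))
p=np.array(manip.get_obs()['position'])
c=manip.get_calibration('wrist');im=manip.read_camera('wrist');cv2.imwrite('pics/w1.png',im[:,:,::-1])
h=np.array(c['R'])@np.array([.4715,-.308,.145])+c['t'];h=np.array(c['mtx'])@h;print('predicted top px',h[:2]/h[2])
np.save('wc.npy',c,allow_pickle=True)
E
```

```text
time_s: 2.1
position: [0.4758, -0.2285, 0.3108]
eef_rot: [-0.0, 0.222, 0.975, -0.001]
ft_force: [0.3, -0.7, -0.0]
width: 0.0856
finger_force: 0.0
n 3 per row [-0.102 -0.244  0.37 ]
predicted top px [221.19027177 250.21860357]
```

View pics/w1.png

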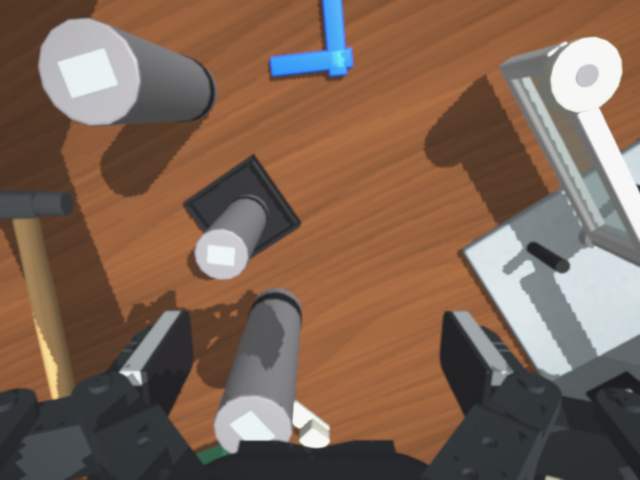

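The wrist view shows the reader top at (222,254), against a predicted (221,250), and the sensor cap at (587,75). Tray rim corners are at (254,156), (184,204) and (300,222). I'll refine from these.

```bash
python3 - <<'E'
from h import *
np.set_printoptions(precision=4,suppress=True)
c=np.load('wc.npy',allow_pickle=True).item()
for k,p,z in[('reader',(222,254),.145),('sensor',(587,75),.138),('t',(254,156),.02),('t',(184,204),.02),('t',(300,222),.02)]:print(k,plane('w',p,z,c))
to((.4715,-.309,.20),(.4715,-.309,.098))
E
```

```text
reader [ 0.4745 -0.3089  0.145 ]
sensor [ 0.4704 -0.017   0.138 ]
t [ 0.4226 -0.2736  0.02  ]
t [ 0.4348 -0.3631  0.02  ]
t [ 0.5046 -0.2621  0.02  ]
n 3 per row [-0.105 -0.261  0.369]
n 3 per row [-0.    0.    0.34]
```

```bash
python3 -m inch '[[-0.1,-0.26,0.37,0,0,0,1],[-0.1,-0.26,0.37,0,0,0,1],[-0.1,-0.26,0.37,0,0,0,1],[0,0,0,0,0,0,1]]'
python3 - <<'E'
from h import *
to((.473,-.309,.098))
E
```

```text
time_s: 2.65
position: [0.4694, -0.305, 0.1969]
eef_rot: [-0.003, 0.218, 0.976, 0.001]
ft_force: [0.2, -0.4, -0.4]
width: 0.0849
finger_force: 0.0
n 2 per row [-0.028 -0.011  0.494]
```

```bash
python3 -m inch '[[-0.04,-0.01,0,0,0,0,1],[-0.02,-0.01,0.33,0,0,0,1],[0,0,0.33,0,0,0,1],[0,0,0.33,0,0,0,1],[0,0,0,0,0,0,1],[0,0,0,0,0,0,0.3],[0,0,0,0,0,0,0.3],[0,0,0,0,0,0,0.3]]'
python3 -m inch '[[0,0,0,0,0,0,0.2],[0,0,0,0,0,0,0.2],[0,0,0,0,0,0,0.2]]'
```

```text
time_s: 3.65
position: [0.4777, -0.3109, 0.1033]
eef_rot: [0.002, 0.217, 0.976, -0.0]
ft_force: [0.0, 0.2, 8.1]
width: 0.0408
finger_force: 60.1
time_s: 4.03
position: [0.4777, -0.3109, 0.1033]
eef_rot: [0.002, 0.217, 0.976, -0.0]
ft_force: [-0.7, -0.3, 7.7]
width: 0.041
finger_force: 60.2
```

```bash
python3 -m inch '[[0,0,-0.2,0,0,0,0.2],[0,0,-0.4,0,0,0,0.2],[0,0,-0.4,0,0,0,0.2],[0,0,0,0,0,0,0.2],[0,0,0,0,0,0,0.2]]'
python3 - <<'E'
from h import *
o=manip.get_obs();print(o['ft_force'])
cv2.imwrite('pics/s1.png',np.hstack([manip.read_camera('scene')[200:350,150:350,::-1],manip.read_camera('side')[90:240,220:420,::-1]]).repeat(2,0).repeat(2,1))
to((.540,-.090,.20),(.540,-.090,.168))
E
```

```text
time_s: 4.65
position: [0.4757, -0.3097, 0.2006]
eef_rot: [-0.001, 0.217, 0.976, 0.0]
ft_force: [-0.4, 0.7, -3.2]
width: 0.0407
finger_force: 61.2
[-0.40141888  0.7010161  -3.20714084]
n 5 per row [ 0.069  0.452 -0.   ]
n 1 per row [-0.001 -0.     0.32 ]
```

View pics/s1.png

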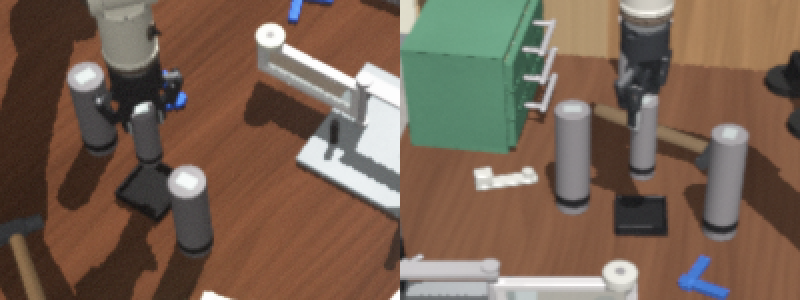

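The reader is held upright, with its bottom at about scene (224,277) and side (341,176), and the tray is empty. Moving to the leaf's -y side.

```bash
python3 -m inch '[[0.07,0.45,0,0,0,0,0.2],[0.07,0.45,0,0,0,0,0.2],[0.07,0.45,0,0,0,0,0.2],[0.07,0.45,0,0,0,0,0.2],[0.07,0.45,0,0,0,0,0.2],[0,0,0.25,0,0,0,0.2],[0,0,0.05,0,0,0,0.2],[0,0,0,0,0,0,0.2]]'
python3 - <<'E'
from h import *
for n in('scene','side'):
    im=manip.read_camera(n);print(n,angle(n,im))
    cv2.imwrite(f'pics/{n}2.png',im[:,:,::-1])
cv2.imwrite('pics/s2.png',np.hstack([cv2.imread('pics/scene2.png')[170:320,220:420],cv2.imread('pics/side2.png')[130:280,220:420]]).repeat(2,0).repeat(2,1))
print(PIV)
p=np.array(manip.get_obs()['position']);R=Rt()
for th in(0,-.1,-.2,-.3,-.4,-.5,-.56,-.6):
    f=YAW+th;t=PIV-.125*np.array([np.cos(f),np.sin(f)])+.029*np.array([np.sin(f),-np.cos(f)])
    t=np.array([*t,.168]);print(th,np.round(t,4),'cum tool x,y,z frac',np.round(R.T@(t-p)/.1,3))
E
```

```text
time_s: 5.75
position: [0.539, -0.0925, 0.1703]
eef_rot: [-0.001, 0.218, 0.976, -0.0]
ft_force: [0.3, -0.7, -2.7]
width: 0.0407
finger_force: 61.7
scene (np.float64(0.2367855119305613), 9)
side (np.float64(-0.24049883547225703), 462)
[0.65 0.01]
0 [ 0.5309 -0.0377  0.168 ] cum tool x,y,z frac [0.318 0.458 0.035]
-0.1 [ 0.5267 -0.0256  0.168 ] cum tool x,y,z frac [0.407 0.55  0.035]
-0.2 [ 0.5238 -0.0131  0.168 ] cum tool x,y,z frac [0.487 0.65  0.035]
-0.3 [ 5.221e-01 -4.000e-04  1.680e-01] cum tool x,y,z frac [0.556 0.758 0.035]
-0.4 [0.5217 0.0124 0.168 ] cum tool x,y,z frac [0.614 0.873 0.035]
-0.5 [0.5226 0.0252 0.168 ] cum tool x,y,z frac [0.66  0.992 0.035]
-0.56 [0.5237 0.0329 0.168 ] cum tool x,y,z frac [0.682 1.066 0.035]
-0.6 [0.5247 0.0379 0.168 ] cum tool x,y,z frac [0.695 1.116 0.035]
```

View pics/s2.png

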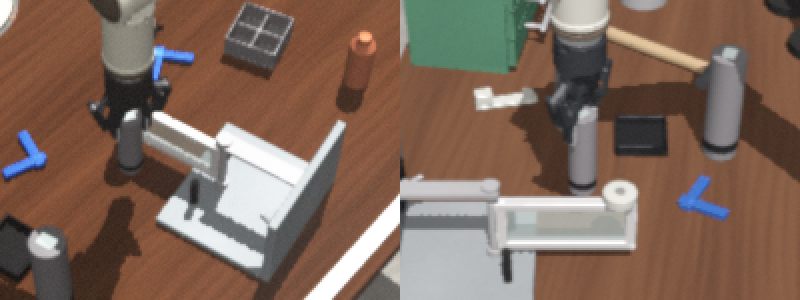

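The side view shows the leaf at rest with the cap clear at crop (620,190). The scene camera is blocked by the gripper. I'll make the side-view detector sturdier by using the cap's far rim.

```bash
python3 - <<'E'
s=open('h.py').read()
i=s.index("    k=(r>.165)");s=s[:i]+'''    k=(r>.172)&(r<.198)&(abs(a)<1.0)
    m=np.zeros(im.shape[:2],np.uint8);m[v[k],u[k]]=255
    N,L,S,_=cv2.connectedComponentsWithStats(m)
    if N<2:return np.nan,0
    j=1+np.argmax(S[1:,4]);sel=(L[v,u]==j)&k
    return np.percentile(a[sel],97)-.13-BIAS[n],int(S[j,4])
'''
open('h.py','w').write(s)
E
python3 - <<'E'
from h import *
for f in('side0','side2'):
    im=cv2.imread(f'pics/{f}.png')[:,:,::-1].copy();print(angle('side',im))
    hs=cv2.cvtColor(im,cv2.COLOR_RGB2HSV);print(hs[226,[320,325,330,335,340]].tolist(),hs[180,[338,341]].tolist(),hs[205,[308,312]].tolist())
E
```

```text
(np.float64(-0.03436244739022995), 127)
[[10, 95, 124], [27, 10, 219], [173, 6, 162], [26, 9, 219], [11, 121, 124]] [[160, 6, 119], [158, 8, 127]] [[11, 129, 117], [11, 125, 114]]
(np.float64(-0.022490317103398216), 172)
[[10, 92, 139], [26, 9, 235], [173, 6, 179], [26, 9, 236], [11, 120, 140]] [[11, 121, 76], [10, 126, 77]] [[160, 6, 130], [158, 7, 142]]
```

```bash
sed -i "s/'side':0./'side':-.025/" h.py; python3 -m inch '[[0.12,0.18,0.02,0,0,0,0.2],[0.1,0.15,0,0,0,0,0.2],[0.06,0.07,0,0,0,0,0.2],[0.04,0.04,0,0,0,0,0.2],[0.04,0.04,0,0,0,0,0.2],[0.04,0.04,0,0,0,0,0.2],[0.04,0.04,0,0,0,0,0.2],[0.04,0.04,0,0,0,0,0.2]]'
python3 - <<'E'
from h import *
print(angle('side'))
E
python3 -m inch '[[0.04,0.06,0,0,0,0,0.2],[0.035,0.07,0,0,0,0,0.2],[0.03,0.07,0,0,0,0,0.2],[0.03,0.075,0,0,0,0,0.2]]'
python3 - <<'E'
from h import *
print(angle('side'))
E
```

```text
time_s: 6.85
position: [0.5219, -0.0166, 0.1692]
eef_rot: [-0.0, 0.217, 0.976, 0.0]
ft_force: [0.1, 0.2, -2.4]
width: 0.0408
finger_force: 61.7
(np.float64(-0.16423582220352115), 164)
time_s: 7.4
position: [0.5215, 0.0144, 0.1693]
eef_rot: [0.0, 0.217, 0.976, 0.0]
ft_force: [0.2, 0.8, -3.2]
width: 0.0404
finger_force: 61.7
(np.float64(-0.4051239154186521), 142)
```

```bash
python3 -m inch '[[0.025,0.07,0,0,0,0,0.2],[0.02,0.06,0,0,0,0,0.2],[0.01,0.035,0,0,0,0,0.2],[0.01,0.02,0,0,0,0,0.2],[0,0,0,0,0,0,0.2],[0,0,0,0,0,0,0.2],[0,0,0,0,0,0,0.2]]'
python3 - <<'E'
from h import *
print(angle('side'))
E
```

```text
time_s: 8.32
position: [0.5234, 0.033, 0.1693]
eef_rot: [-0.0, 0.217, 0.976, -0.0]
ft_force: [-0.3, -0.9, -2.6]
width: 0.0409
finger_force: 61.7
(np.float64(-0.5380970264804854), 135)
```

```bash
cat > track.py <<'E'
from h import *
import sys,json,os
from scipy.optimize import least_squares
H=json.load(open('hist.json')) if os.path.exists('hist.json') else []
T0=8.45
t=manip.get_obs()['time_s'];a,n=angle('side')
if n>60:H.append([t,a])
json.dump(H,open('hist.json','w'))
d=np.array(H);p0=np.array([-.55,.0594,1.496,0,0.])
m=lambda p,t:p[0]*np.exp(-p[1]*(t-T0))*np.cos(p[2]*(t-T0)+p[3])+p[4]
sg=np.array([.03,.02,.12,.1,.01])
s=least_squares(lambda p:np.r_[(m(p,d[:,0])-d[:,1])/.02,(p-p0)/sg],p0).x
o=manip.get_obs();now=o['time_s'];p=np.array(o['position']);R=Rt();Z=.274
pos=lambda th:PIV-.185*np.array([np.cos(YAW+th),np.sin(YAW+th)])
print('t',now,'meas',round(a,3),n,'fit',np.round(s,3),'res',np.round(m(s,d[:,0])-d[:,1],3)[-5:])
print('reader-cap now mm',np.round((p[:2]-pos(m(s,now)))*1e3,1),'z',round(p[2],4))
K=int(sys.argv[1]) if len(sys.argv)>1 else 8
for i in range(1,K+1):
    tt=now+.125*i;q=np.array([*pos(m(s,tt+.03)),p[2]+(Z-p[2])*min(1,i/2)])
    print(np.round(R.T@(q-p)/.1,2).tolist(),'th',round(m(s,tt),2)); p=q
E
python3 -m inch '[[0,-0.3,-0.5,0,0,0,0.2],[0,0,-0.55,0,0,0,0.2],[0,0,0,0,0,0,0.2]]'; python3 track.py 5
```

```text
time_s: 8.75
position: [0.5141, 0.0058, 0.2793]
eef_rot: [0.005, 0.218, 0.976, 0.001]
ft_force: [0.5, -0.2, -3.4]
width: 0.041
finger_force: 62.7
t 8.8 meas -0.465 139 fit [-5.410e-01  6.000e-02  1.508e+00  2.800e-02  1.000e-03] res [-0.005]
reader-cap now mm [ 39.2 -57.9] z 0.2765
[0.57, 0.21, 0.01] th -0.39
[-0.04, -0.14, 0.01] th -0.31
[-0.05, -0.15, -0.0] th -0.22
[-0.07, -0.16, -0.0] th -0.13
[-0.09, -0.15, 0.0] th -0.04
```

```bash
python3 -m inch '[[0.55,0.2,0.01,0,0,0,0.2],[-0.03,-0.14,0.01,0,0,0,0.2],[-0.05,-0.15,0,0,0,0,0.2],[-0.07,-0.16,0,0,0,0,0.2],[-0.09,-0.15,0,0,0,0,0.2]]'; python3 track.py 5
```

```text
time_s: 9.43
position: [0.4655, -0.0193, 0.2714]
eef_rot: [-0.001, 0.218, 0.976, -0.0]
ft_force: [0.2, -0.8, -2.5]
width: 0.0404
finger_force: 62.3
t 9.475 meas -0.113 125 fit [-5.290e-01  6.000e-02  1.409e+00 -2.000e-02  1.000e-03] res [-0.012  0.007]
reader-cap now mm [  0.1 -17.1] z 0.2715
[-0.04, -0.01, -0.01] th 0.02
[-0.1, -0.12, -0.01] th 0.1
[-0.1, -0.11, 0.0] th 0.18
[-0.1, -0.09, 0.0] th 0.26
[-0.09, -0.07, 0.0] th 0.32
```

```bash
python3 -m inch '[[-0.04,-0.01,-0.01,0,0,0,0.2],[-0.1,-0.12,-0.01,0,0,0,0.2],[-0.1,-0.11,0,0,0,0,0.2],[-0.1,-0.09,0,0,0,0,0.2]]'; python3 track.py 6
```

```text
time_s: 9.98
position: [0.4828, -0.0626, 0.2743]
eef_rot: [0.0, 0.217, 0.976, -0.0]
ft_force: [-0.7, 0.2, -3.1]
width: 0.0408
finger_force: 62.3
t 10.025 meas 0.139 233 fit [-5.110e-01  7.200e-02  1.269e+00  2.100e-02 -1.000e-03] res [ 0.004 -0.034  0.033]
reader-cap now mm [  7.2 -11. ] z 0.2743
[0.01, -0.02, 0.0] th 0.26
[-0.07, -0.06, 0.0] th 0.31
[-0.06, -0.05, 0.0] th 0.35
[-0.05, -0.03, 0.0] th 0.39
[-0.03, -0.02, 0.0] th 0.41
[-0.02, -0.01, 0.0] th 0.43
```

```bash
sed -i "s/a,n=angle('side')/im=manip.read_camera('side');a,n=angle('side',im);cv2.imwrite(f'pics\/k{t:.2f}.png',im[:,:,::-1])/" track.py; python3 -m inch '[[0.01,-0.02,0,0,0,0,0.2],[-0.07,-0.06,0,0,0,0,0.2],[-0.06,-0.05,0,0,0,0,0.2]]'; python3 track.py 6; python3 - <<'E'
import cv2,glob
f=sorted(glob.glob('pics/k*'))[-1];cv2.imwrite('pics/kc.png',cv2.resize(cv2.imread(f)[150:290,240:400],None,fx=4,fy=4,interpolation=cv2.INTER_CUBIC))
E
```

```text
time_s: 10.4
position: [0.4881, -0.0785, 0.2744]
eef_rot: [0.0, 0.217, 0.976, -0.0]
ft_force: [0.6, -0.4, -3.2]
width: 0.0407
finger_force: 62.3
t 10.45 meas 0.269 113 fit [-0.496  0.089  1.226  0.045 -0.005] res [ 0.018 -0.04   0.001  0.043]
reader-cap now mm [ 2.7 -4.5] z 0.2744
[-0.01, -0.01, 0.0] th 0.36
[-0.03, -0.02, 0.0] th 0.38
[-0.01, -0.01, 0.0] th 0.39
[0.0, 0.0, -0.0] th 0.39
[0.01, 0.01, -0.0] th 0.38
[0.03, 0.02, -0.0] th 0.37
```

View pics/kc.png

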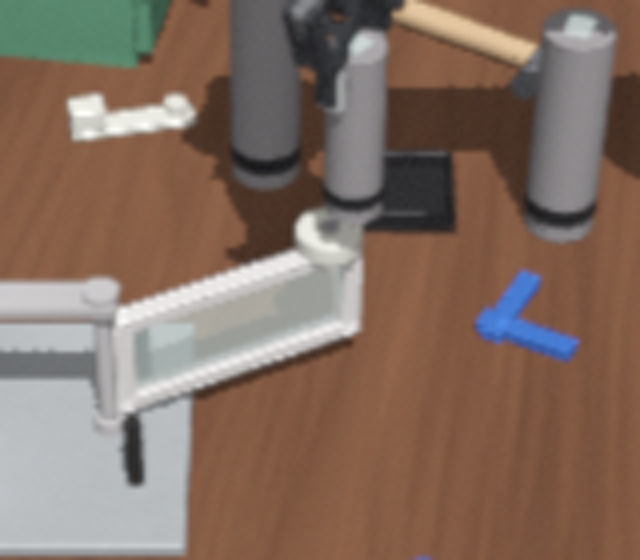

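The side view shows the leaf swung to positive, with the cap at crop (328,238). The reader sits about 6 px to its right and shades half the cap, which biases the detector. I'll switch to the leaf's lower end corner, at crop (360,330).

```bash
cat >> h.py <<'E'
def angle(n,im,dbg=False):
    """leaf angle from the lower free-end corner (r .21, z .03) of the white frame"""
    hsv=cv2.cvtColor(im,cv2.COLOR_RGB2HSV)
    v,u=np.nonzero((hsv[...,1]<50)&(hsv[...,2]>135))
    c=C[n];R=np.array(c['R']);o=-R.T@np.array(c['t'])
    D=np.c_[u,v,np.ones(len(u))]@np.linalg.inv(c['mtx']).T@R
    P=(o+D*((.03-o[2])/D[:,2])[:,None])[:,:2]-PIV
    r=np.hypot(*P.T);a=(np.arctan2(P[:,1],P[:,0])-YAW)%(2*np.pi)-np.pi
    k=(r>.17)&(r<.225)&(abs(a)<.85)
    if k.sum()<5:return np.nan,0
    sc=u[k]+.6*v[k];j=np.argsort(sc)[-4:]
    if dbg:print(u[k][j],v[k][j],r[k][j])
    return np.mean(a[k][j])+.038,99
E
python3 - <<'E'
from h import *
import glob
for f in['pics/side0.png','pics/side2.png',*glob.glob('pics/k1*')]:print(f,angle('side',cv2.imread(f)[:,:,::-1].copy(),True))
print('cap by eye',plane('side',(322,209.5),.138),'reader',plane('side',(328,201.7),.176))
P=plane('side',(322,209.5),.138)[:2]-PIV;print(np.arctan2(-P[1],-P[0])-YAW,np.hypot(*P))
E
```

```text
[336 337 336 337] [253 252 254 253] [0.20615529 0.20922492 0.20616699 0.20913976]
pics/side0.png (np.float64(0.015785858585056288), 99)
[336 337 336 337] [253 252 254 253] [0.20615529 0.20922492 0.20616699 0.20913976]
pics/side2.png (np.float64(0.015785858585056288), 99)
[328 329 328 329] [232 231 233 232] [0.20456181 0.2095275  0.20248503 0.20737846]
pics/k10.40.png (np.float64(0.4867506759137123), 99)
cap by eye [ 0.49892246 -0.08203628  0.138     ] reader [ 0.48088269 -0.07395498  0.176     ]
0.3941560279435796 0.1769042109722553
```

```bash
sed -i 's/+.038,99/+.022,99/' h.py; echo '[[8.75,-0.465],[9.43,-0.1],[10.40,0.455]]' > hist.json; sed -i 's/:.2f}.png/:06.2f}.png/' track.py; python3 track.py 5
```

```text
t 10.5 meas 0.484 99 fit [-0.539  0.051  1.432 -0.015  0.004] res [-0.017  0.011  0.005 -0.014]
reader-cap now mm [-12.3  19.8] z 0.2744
[-0.21, -0.13, 0.0] th 0.49
[0.02, 0.01, 0.0] th 0.48
[0.04, 0.02, -0.0] th 0.46
[0.06, 0.04, -0.0] th 0.42
[0.08, 0.05, -0.0] th 0.37
```

```bash
python3 -m inch '[[-0.21,-0.13,0,0,0,0,0.2],[0.02,0.01,0,0,0,0,0.2],[0.04,0.02,0,0,0,0,0.2],[0.06,0.04,0,0,0,0,0.2]]'; python3 track.py 5;
```

```text
time_s: 11.0
position: [0.4929, -0.0864, 0.2742]
eef_rot: [-0.0, 0.217, 0.976, 0.0]
ft_force: [-0.2, 0.4, -3.2]
width: 0.0406
finger_force: 62.3
t 11.05 meas 0.392 99 fit [-0.535  0.054  1.467 -0.04   0.002] res [-0.018  0.015  0.004 -0.016  0.005]
reader-cap now mm [ 2.1 -1.8] z 0.2742
[0.14, 0.09, 0.0] th 0.32
[0.1, 0.09, 0.0] th 0.25
[0.1, 0.1, 0.0] th 0.17
[0.1, 0.11, 0.0] th 0.09
[0.09, 0.12, 0.0] th 0.01
```

```bash
python3 -m inch '[[0.14,0.09,0,0,0,0,0.2],[0.1,0.09,0,0,0,0,0.2],[0.1,0.1,0,0,0,0,0.2],[0.1,0.11,0,0,0,0,0.2],[0.09,0.12,0,0,0,0,0.2]]'; python3 track.py 6;
```

```text
time_s: 11.68
position: [0.4668, -0.0176, 0.2744]
eef_rot: [0.0, 0.217, 0.976, 0.0]
ft_force: [0.2, 0.3, -3.4]
width: 0.0408
finger_force: 62.3
t 11.725 meas -0.005 99 fit [-0.534  0.053  1.479 -0.05   0.002] res [ 0.016  0.006 -0.015  0.     0.003]
reader-cap now mm [ 0.2 -3.5] z 0.2743
[0.11, 0.19, 0.0] th -0.12
[0.06, 0.13, 0.0] th -0.19
[0.04, 0.12, 0.0] th -0.26
[0.03, 0.1, 0.0] th -0.32
[0.02, 0.08, 0.0] th -0.37
[0.01, 0.06, 0.0] th -0.4
```

```bash
python3 - <<'E'
import cv2
cv2.imwrite('pics/kd.png',cv2.resize(cv2.imread('pics/k011.68.png')[150:290,240:400],None,fx=5,fy=4.2857*1.0,interpolation=cv2.INTER_CUBIC))
E
```

```text
(no output)
```

View pics/kd.png

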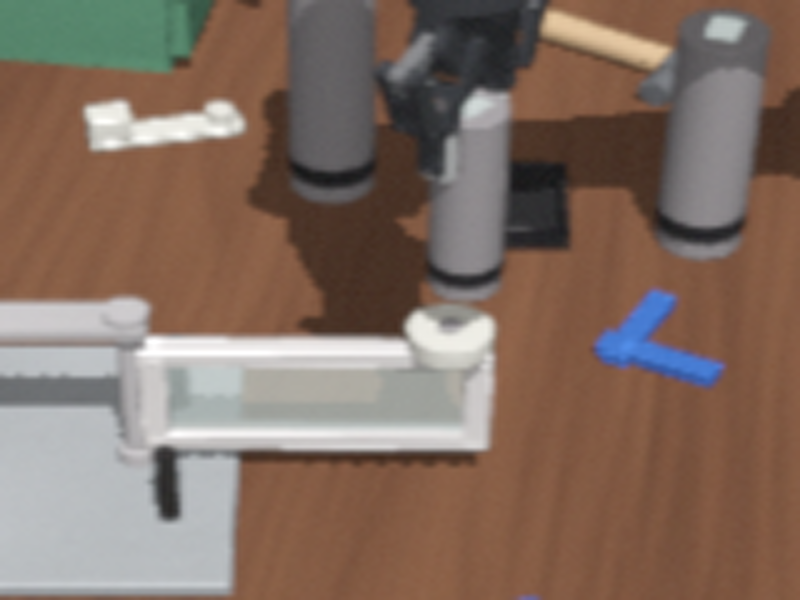

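The reader's underside, at crop (463,285), hangs just above the cap centre at (450,322). It's about 7 mm too far in -x, so I'll add a 5 mm x correction and go on.

```bash
sed -i 's/^pos=lambda th:PIV-/pos=lambda th:PIV+[.005,0]-/; s/^o=manip.get_obs();now/o=manip.get_obs();now/' track.py; python3 -m inch '[[0.09,0.19,0,0,0,0,0.2],[0.04,0.13,0,0,0,0,0.2],[0.03,0.12,0,0,0,0,0.2],[0.02,0.1,0,0,0,0,0.2],[0.01,0.08,0,0,0,0,0.2]]'; python3 track.py 7;
```

```text
time_s: 12.35
position: [0.4764, 0.0459, 0.2742]
eef_rot: [-0.0, 0.217, 0.976, -0.0]
ft_force: [0.3, -0.0, -3.1]
width: 0.0409
finger_force: 62.3
t 12.4 meas -0.358 99 fit [-0.535  0.055  1.478 -0.049  0.003] res [ 0.005 -0.016 -0.     0.005 -0.003]
reader-cap now mm [ 2.1 -3.9] z 0.2743
[0.05, 0.09, 0.0] th -0.4
[0.0, 0.02, 0.0] th -0.42
[-0.0, -0.01, -0.0] th -0.42
[-0.01, -0.03, -0.0] th -0.4
[-0.01, -0.06, -0.0] th -0.37
[-0.02, -0.08, -0.0] th -0.33
[-0.03, -0.1, -0.0] th -0.28
```

```bash
python3 -m inch '[[0.05,0.09,0,0,0,0,0.2],[0,0.02,0,0,0,0,0.2],[0,-0.01,0,0,0,0,0.2],[-0.01,-0.03,0,0,0,0,0.2],[-0.01,-0.06,0,0,0,0,0.2],[-0.02,-0.08,0,0,0,0,0.2]]'; python3 track.py 7;
```

```text
time_s: 13.15
position: [0.4721, 0.0388, 0.2743]
eef_rot: [-0.0, 0.217, 0.976, -0.0]
ft_force: [0.1, -0.4, -2.4]
width: 0.0412
finger_force: 62.3
t 13.2 meas -0.346 99 fit [-5.350e-01  5.300e-02  1.472e+00 -4.000e-02  1.000e-03] res [-0.016  0.001  0.008 -0.005  0.003]
reader-cap now mm [-0.8 -4.2] z 0.2743
[-0.03, -0.08, 0.0] th -0.27
[-0.04, -0.11, 0.0] th -0.21
[-0.06, -0.12, 0.0] th -0.14
[-0.07, -0.12, 0.0] th -0.06
[-0.08, -0.11, 0.0] th 0.01
[-0.08, -0.11, 0.0] th 0.08
[-0.08, -0.09, 0.0] th 0.15
```

```bash
python3 -m inch '[[-0.03,-0.08,0,0,0,0,0.2],[-0.04,-0.11,0,0,0,0,0.2],[-0.06,-0.12,0,0,0,0,0.2],[-0.07,-0.12,0,0,0,0,0.2],[-0.08,-0.11,0,0,0,0,0.2],[-0.08,-0.11,0,0,0,0,0.2]]'; python3 track.py 8;
```

```text
time_s: 13.95
position: [0.4776, -0.0357, 0.2743]
eef_rot: [0.0, 0.217, 0.976, 0.0]
ft_force: [-0.2, 0.4, -3.1]
width: 0.0407
finger_force: 62.3
t 14.0 meas 0.078 99 fit [-5.350e-01  5.400e-02  1.471e+00 -3.600e-02  1.000e-03] res [ 0.001  0.009 -0.004  0.002  0.002]
reader-cap now mm [ 1.6 -0.3] z 0.2743
[-0.09, -0.12, 0.0] th 0.17
[-0.08, -0.07, 0.0] th 0.23
[-0.07, -0.06, 0.0] th 0.29
[-0.06, -0.04, 0.0] th 0.33
[-0.04, -0.03, 0.0] th 0.36
[-0.02, -0.02, 0.0] th 0.37
[-0.0, -0.0, 0.0] th 0.38
[0.02, 0.01, -0.0] th 0.37
```

```bash
python3 -m inch '[[-0.09,-0.12,0,0,0,0,0.2],[-0.08,-0.07,0,0,0,0,0.2],[-0.07,-0.06,0,0,0,0,0.2],[-0.06,-0.04,0,0,0,0,0.2],[-0.04,-0.03,0,0,0,0,0.2],[-0.02,-0.02,0,0,0,0,0.2],[0,0,0,0,0,0,0.2],[0.02,0.01,0,0,0,0,0.2]]'; python3 track.py 8;
```

```text
time_s: 15.0
position: [0.494, -0.0787, 0.2743]
eef_rot: [-0.0, 0.217, 0.976, 0.0]
ft_force: [0.9, -0.0, -2.6]
width: 0.0406
finger_force: 62.3
t 15.05 meas 0.392 99 fit [-0.532  0.049  1.47  -0.037  0.002] res [ 0.011 -0.007 -0.003  0.003 -0.01 ]
reader-cap now mm [-1.4  5. ] z 0.2742
[0.02, -0.0, 0.0] th 0.35
[0.06, 0.04, 0.0] th 0.31
[0.07, 0.06, 0.0] th 0.27
[0.08, 0.07, 0.0] th 0.21
[0.08, 0.08, 0.0] th 0.15
[0.08, 0.09, 0.0] th 0.08
[0.07, 0.1, 0.0] th 0.02
[0.07, 0.1, 0.0] th -0.05
```

```bash
python3 -m inch '[[0.02,0,0,0,0,0,0.2],[0.06,0.04,0,0,0,0,0.2],[0.07,0.06,0,0,0,0,0.2],[0.08,0.07,0,0,0,0,0.2],[0.08,0.08,0,0,0,0,0.2],[0.08,0.09,0,0,0,0,0.2],[0.07,0.1,0,0,0,0,0.2]]'; python3 track.py 8;
```

```text
time_s: 15.92
position: [0.4709, -0.0186, 0.2743]
eef_rot: [0.0, 0.217, 0.976, 0.0]
ft_force: [0.5, 0.4, -2.8]
width: 0.0411
finger_force: 62.3
t 15.975 meas 0.036 99 fit [-0.533  0.05   1.465 -0.027  0.002] res [-0.004 -0.005 -0.003 -0.009 -0.008]
reader-cap now mm [-1.4  1.7] z 0.2743
[0.06, 0.12, 0.0] th -0.07
[0.05, 0.1, 0.0] th -0.13
[0.04, 0.1, 0.0] th -0.19
[0.03, 0.09, 0.0] th -0.24
[0.02, 0.07, 0.0] th -0.28
[0.02, 0.05, 0.0] th -0.31
[0.01, 0.03, 0.0] th -0.33
[0.0, 0.01, 0.0] th -0.35
```

```bash
python3 -m inch '[[0.06,0.12,0,0,0,0,0.2],[0.05,0.1,0,0,0,0,0.2],[0.04,0.1,0,0,0,0,0.2],[0.03,0.09,0,0,0,0,0.2],[0.02,0.07,0,0,0,0,0.2],[0.02,0.05,0,0,0,0,0.2],[0.01,0.03,0,0,0,0,0.2],[0,0.01,0,0,0,0,0.2]]'; python3 track.py 8;
```

```text
time_s: 16.98
position: [0.4744, 0.0418, 0.2743]
eef_rot: [-0.0, 0.217, 0.976, -0.0]
ft_force: [-0.6, 1.0, -2.9]
width: 0.0407
finger_force: 62.3
t 17.025 meas -0.337 99 fit [-0.534  0.051  1.465 -0.027  0.003] res [-0.004 -0.004 -0.011 -0.008 -0.004]
reader-cap now mm [ 1.2 -3. ] z 0.2743
[0.02, 0.0, 0.0] th -0.34
[-0.01, -0.04, 0.0] th -0.32
[-0.02, -0.05, 0.0] th -0.29
[-0.02, -0.07, 0.0] th -0.25
[-0.03, -0.08, 0.0] th -0.21
[-0.04, -0.09, 0.0] th -0.16
[-0.05, -0.09, 0.0] th -0.1
[-0.06, -0.09, 0.0] th -0.04
```

```bash
python3 -m inch '[[0.02,0,0,0,0,0,0.2],[-0.01,-0.04,0,0,0,0,0.2],[-0.02,-0.05,0,0,0,0,0.2],[-0.02,-0.07,0,0,0,0,0.2],[-0.03,-0.08,0,0,0,0,0.2],[-0.04,-0.09,0,0,0,0,0.2],[-0.05,-0.09,0,0,0,0,0.2],[-0.06,-0.09,0,0,0,0,0.2]]'; python3 track.py 8;
```

```text
time_s: 18.02
position: [0.4719, -0.0141, 0.2743]
eef_rot: [0.0, 0.217, 0.976, -0.0]
ft_force: [0.4, 0.1, -3.2]
width: 0.0406
finger_force: 62.3
t 18.075 meas -0.062 99 fit [-5.350e-01  5.100e-02  1.461e+00 -1.500e-02  1.000e-03] res [-0.01  -0.011 -0.002 -0.005  0.01 ]
reader-cap now mm [ 0.7 -2.9] z 0.2743
[-0.06, -0.09, 0.0] th 0.03
[-0.07, -0.08, 0.0] th 0.09
[-0.06, -0.07, 0.0] th 0.14
[-0.06, -0.06, 0.0] th 0.19
[-0.05, -0.05, 0.0] th 0.23
[-0.04, -0.04, 0.0] th 0.27
[-0.03, -0.03, 0.0] th 0.29
[-0.02, -0.01, 0.0] th 0.31
```

```bash
python3 -m inch '[[-0.06,-0.09,0,0,0,0,0.2],[-0.07,-0.08,0,0,0,0,0.2],[-0.06,-0.07,0,0,0,0,0.2],[-0.06,-0.06,0,0,0,0,0.2],[-0.05,-0.05,0,0,0,0,0.2],[-0.04,-0.04,0,0,0,0,0.2],[-0.03,-0.03,0,0,0,0,0.2],[-0.02,-0.01,0,0,0,0,0.2]]'; python3 track.py 1; python3 - <<'E'
from h import *
to((.474,-.311,.274),(.474,-.311,.125),step=.045)
E
```

```text
time_s: 19.08
position: [0.489, -0.0689, 0.2743]
eef_rot: [-0.0, 0.217, 0.976, 0.0]
ft_force: [-0.7, 0.2, -2.6]
width: 0.0409
finger_force: 62.3
t 19.125 meas 0.315 99 fit [-0.533  0.05   1.461 -0.017  0.002] res [-0.009 -0.002 -0.007  0.01  -0.005]
reader-cap now mm [-0.5  4. ] z 0.2743
[-0.02, -0.03, 0.0] th 0.31
n 6 per row [-0.148 -0.376  0.001]
n 4 per row [ 0.    -0.     0.372]
```

```bash
python3 -m inch '[[-0.14,-0.37,0,0,0,0,0.2],[-0.14,-0.38,0,0,0,0,0.2],[-0.14,-0.38,0,0,0,0,0.2],[-0.14,-0.38,0,0,0,0,0.2],[-0.14,-0.38,0,0,0,0,0.2],[-0.14,-0.38,0,0,0,0,0.2],[0,0,0,0,0,0,0.2],[0,0,0.3,0,0,0,0.2]]'; python3 - <<'E'
from h import *
to((.474,-.311,.115),(.474,-.311,.104),step=.04)
E
```

```text
time_s: 20.12
position: [0.4708, -0.3107, 0.2461]
eef_rot: [0.003, 0.217, 0.976, -0.0]
ft_force: [-0.2, 0.5, -3.7]
width: 0.0414
finger_force: 62.3
n 4 per row [-0.006  0.003  0.328]
n 1 per row [ 0.001 -0.     0.11 ]
```

```bash
python3 -m inch '[[-0.02,0,0.35,0,0,0,0.2],[0,0,0.4,0,0,0,0.2],[0,0,0.25,0,0,0,0.2],[0,0,0.15,0,0,0,0.2],[0,0,0.1,0,0,0,0.2],[0,0,0.03,0,0,0,0.2],[0,0,0,0,0,0,0.2]]'; python3 - <<'E'
from h import *
o=manip.get_obs();print(o['position'],o['ft_force'],o['eef_rot'])
E
```

```text
time_s: 21.0
position: [0.4711, -0.311, 0.1169]
eef_rot: [0.001, 0.217, 0.976, -0.0]
ft_force: [-0.9, -0.3, -2.7]
width: 0.0409
finger_force: 62.3
[ 0.471077   -0.31101712  0.11687778] [-0.91570111 -0.33258224 -2.73824699] [ 5.06640041e-04  2.17120814e-01  9.76144602e-01 -1.04431092e-04]
```

```bash
python3 -m inch '[[0,0,0.06,0,0,0,0.2],[0,0,0.05,0,0,0,0.2],[0,0,0,0,0,0,0.2]]';python3 -m inch '[[0,0,0.02,0,0,0,0.2],[0,0,0,0,0,0,0.2]]'
```

```text
time_s: 21.38
position: [0.4702, -0.3106, 0.1048]
eef_rot: [-0.0, 0.217, 0.976, 0.0]
ft_force: [0.6, -0.5, -2.7]
width: 0.0408
finger_force: 62.3
time_s: 21.62
position: [0.4707, -0.3109, 0.1033]
eef_rot: [0.0, 0.217, 0.976, -0.0]
ft_force: [-0.3, 0.0, -3.1]
width: 0.0413
finger_force: 62.7
```

```bash
python3 -m inch '[[0,0,0.02,0,0,0,0.2],[0,0,0.01,0,0,0,0.2],[0,0,0,0,0,0,0.2]]';python3 -m inch '[[0,0,0.02,0,0,0,0.2],[0,0,0,0,0,0,0.2]]'
```

```text
time_s: 22.0
position: [0.4715, -0.3114, 0.1033]
eef_rot: [0.001, 0.217, 0.976, -0.0]
ft_force: [-5.2, 3.3, 19.5]
width: 0.0406
finger_force: 64.5
time_s: 22.25
position: [0.4719, -0.3117, 0.1033]
eef_rot: [0.002, 0.217, 0.976, 0.0]
ft_force: [-8.8, 5.9, 34.0]
width: 0.0411
finger_force: 66.2
```

```bash
python3 -m inch '[[0,0,-0.045,0,0,0,0.2],[0,0,0,0,0,0,0.2]]';python3 -m inch '[[0,0,0,0,0,0,0.7],[0,0,0,0,0,0,1],[0,0,0,0,0,0,1],[0,0,0,0,0,0,1],[0,0,-0.2,0,0,0,1],[0,0,-0.4,0,0,0,1],[0,0,-0.5,0,0,0,1],[0,0,-0.5,0,0,0,1]]'
python3 - <<'E'
from h import *
cv2.imwrite('pics/e.png',np.hstack([manip.read_camera('scene')[200:350,150:350,::-1],manip.read_camera('side')[90:240,220:420,::-1]]).repeat(2,0).repeat(2,1))
E
```

```text
time_s: 22.5
position: [0.471, -0.3111, 0.1033]
eef_rot: [0.001, 0.217, 0.976, -0.0]
ft_force: [-1.2, 1.1, 7.0]
width: 0.0406
finger_force: 63.6
time_s: 23.5
position: [0.4703, -0.3106, 0.2641]
eef_rot: [-0.0, 0.217, 0.976, 0.0]
ft_force: [1.3, 0.5, -0.2]
width: 0.0856
finger_force: 0.0
```

View pics/e.png

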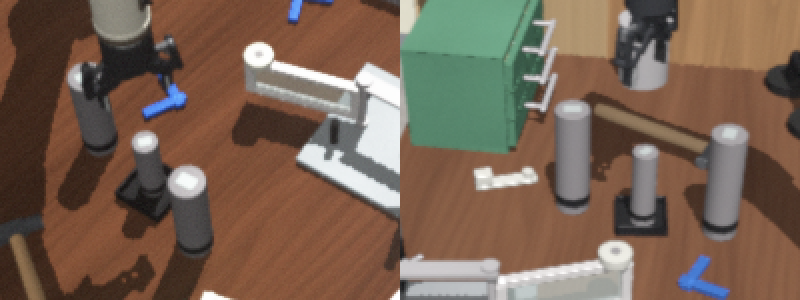

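The reader stands upright in its tray, at scene crop (148,165) and side crop (643,185). The gripper is clear and nothing else has moved. Handing in.

```bash
python3 -c "
from workcell import manip
print(manip.sign_off())"
```

```text
the job is handed in; nothing more can be done
None
```

The job is handed in at about 24 s: I pushed the leaf to about 31°, kept the reader over the swinging sensor for about 8 s at an estimated 35–40 mm gap, and stood it back upright in its tray; the hand-in call returned no verdict.

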